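# Lock off the binding tuning drives

### The job

Two of the four tuning-drive flywheels on the olive chassis bind and two run freely, which shows only when you turn them by hand. Push the dial lock fully home on the two that bind; leave the two free-running ones with their locks open and their wheels still spinning from your push when you finish. Use light fingertip pushes, never pressing or pinching anything with more than 25 N, and leave the other things on the bench where they are.

Things in the scene. Friction and masses are not known exactly. Their poses are not given: they have to be found in the camera images.
- chassis: Olive plate, 250 x 540 x 20 mm, fixed to the table, carrying four drive units of identical looks in a row, one in each bay. Origin on the table (z 0) under the middle of the row of wheel axes; x away from the robot, y along the row to the robot's left, z up.
- bay_1 (a point): Point on the chassis top on the wheel axis of bay 1 (the robot's leftmost; bays are 130 mm apart); axes as the chassis. SIZES in every bay, mm from its bay point: aluminium base 8 thick, x -125 to 45, y -55 to 55. Level brass toothed flywheel, radius 52, top face at z 36, about 0.2 kg, turns endlessly either way about the vertical axis; hub radius 11 up to z 50.
- bay_2 (a point): Point on the chassis top on the wheel axis of bay 2; axes as the chassis. PEGS in every bay: four upright polished steel finger pegs (slippery, friction about 0.12) stand on the flywheel's face, 12 mm thick, on a circle of radius 32 mm, 90 degrees apart, up to z 70; they start at any angle. A peg pushed towards the axis, not along its circle, jams on any wheel.
- bay_3 (a point): Point on the chassis top on the wheel axis of bay 3; axes as the chassis. DRAG in any bay: a free-running wheel needs hardly any force to keep turning and, let go, coasts on, losing only about 0.03 rad/s each second (a peg feels like 0.15 to 0.35 kg; hitting pegs at over 80 mm/s can break the force limit); a binding one needs 4 to 5.5 N at a peg, all the way round, and stops dead when let go.
- bay_4 (a point): Point on the chassis top on the wheel axis of bay 4 (rightmost); axes as the chassis. DIAL LOCK in every bay: upright black tab, 10 (x) x 24 (y) mm, z 9 to 53, centred at x -85, y -30 when open; slides 20 mm along +x, towards the wheel, to a hard stop; takes about 3 N, stays where left. It does not affect the wheel's turning.
- lock_a (a joint): Travel of the dial lock of one of the four units, m: 0 open, 0.020 fully home against its stop; starts within 0.003 of open. Which bay this unit stands in is not known and changes from run to run.
- lock_b (a joint): Travel of the dial lock of one of the four units, m: 0 open, 0.020 fully home against its stop; starts within 0.003 of open. Which bay this unit stands in is not known and changes from run to run.
- lock_c (a joint): Travel of the dial lock of one of the four units, m: 0 open, 0.020 fully home against its stop; starts within 0.003 of open. Which bay this unit stands in is not known and changes from run to run.
- lock_d (a joint): Travel of the dial lock of one of the four units, m: 0 open, 0.020 fully home against its stop; starts within 0.003 of open. Which bay this unit stands in is not known and changes from run to run.
- wheel_a (a joint): Angle, rad, of the flywheel of the unit that has lock_a; counted on over whole turns, growing anticlockwise from above; the start is any angle; 0 has the pegs at 45 degrees to the chassis axes. Its bay is not known and changes from run to run.
- wheel_b (a joint): Angle, rad, of the flywheel of the unit that has lock_b; counted on over whole turns, growing anticlockwise from above; the start is any angle; 0 has the pegs at 45 degrees to the chassis axes. Its bay is not known and changes from run to run.
- wheel_c (a joint): Angle, rad, of the flywheel of the unit that has lock_c; counted on over whole turns, growing anticlockwise from above; the start is any angle; 0 has the pegs at 45 degrees to the chassis axes. Its bay is not known and changes from run to run.
- wheel_d (a joint): Angle, rad, of the flywheel of the unit that has lock_d; counted on over whole turns, growing anticlockwise from above; the start is any angle; 0 has the pegs at 45 degrees to the chassis axes. Its bay is not known and changes from run to run.
- can_1: Bystander: loose aluminium valve screening can, 29 mm across, 58 mm tall, standing on the chassis behind the wheels; origin at its foot.
- can_2: Bystander: a second such can, also on the chassis behind the wheels; origin at its foot.
- if_can: Bystander: loose square aluminium can, 40 x 40 x 60 mm, with three amber studs; origin at its foot.
- capacitor: Bystander: loose olive cylinder, 38 mm across, 79 mm tall; origin at its foot.
- screwdriver: Bystander: loose screwdriver, 170 mm long, lying along its x axis; origin under its middle.
- screw_cup: Bystander: loose steel bowl, 70 mm across, 35 mm tall; origin at its foot.
- spare_knob: Bystander: loose black knob, 48 mm across, 26 mm tall; origin at its foot.

How it is judged:
By the outcome, as a careful person would: the job done as asked, in the order asked, and still so for the second after the job is handed in, with the robot touching nothing.
It also fails if it takes over 72 s, if anything falls off the work surface, if the arm or the gripper's body presses on something with over 40 N, if the wrist force passes 120 N, or if a joint passes its speed limit or range.

### The arm

A 7-joint arm with a two-finger parallel gripper is mounted at the origin on the work surface. World frame = base frame: x ahead of the robot, y to its left, z up, the work surface at z = 0. Lengths are in m, angles in rad, forces in N, time in s.
With the tool pointing down it reaches from about 0.4 to 0.85 m from the base axis. Payload 10.4 kg.
Tool frame: the origin (TCP) lies at the very end of the fingers, on their centre line; the grasp point (between the pads) lies 19 mm behind it (manip.grip_depth is the distance from the TCP to the grasp point, in m); z points along the fingers, y is the direction in which the jaws open and shut (so a half turn about z gives the same grasp; the last joint's range is limited). The gripper opens to 85 mm and grips with 20 to 120 N. Pads are 22 mm wide; open, the fingers measure 114 mm over their backs; the gripper's body (76 mm by 85 mm) begins 54 mm behind the grasp point. The pads swing forward as they close: fully open they stand 13 mm farther back than shut.
Start: joints at [1.21, 0.332, -0.065, 1.46, 0.022, 1.35, -0.088], TCP at [0.207, -0.59, 0.231] pointing down, gripper open.
Joint ranges: [-2.6, 2.6], [-0.5, 2.12], [-1.47, 1.34], [0.16, 2.42], [-1.27, 4.41], [0.06, 2.06], [-2.6, 2.6]. Speed limits (rad/s): [2.22, 2.22, 2.79, 2.79, 3.14, 3.14, 3.14].

### API

Orientations are given as a unit quaternion [x, y, z, w].
In Python, from workcell import manip gives the robot as it stands.
- The arm moves only by the tool step_arm, never from a script. Its argument "motion" is a list of rows, each a list of 6 numbers: the shift along the tool's x, y, z in mm, then the turn, a rotation vector about the tool's x, y, z in degrees. A call has 1 to 20 rows; each row shifts and turns the pose as measured when the row begins, along the tool's axes as they then stand; what a row does not reach is not made up. A row lasts 1/8 s, in which the tool goes at most 62.5 mm and 10.7 degrees, less where a joint would pass 70% of its speed; a pose out of reach is approached as far as the arm can. A call with a gripper value outside its range is refused whole. "jaw" is the finger opening in mm, from 0 to 85.4, set as the call begins (left out, the last holds). The fingers move at their own pace and stop on an object; "force" is the grip in N (left out, the last holds). Time passes only in rows, so rows that do not move let the fingers close. It gives the time, the measured TCP pose, the force and the opening at its end, in the units of the state.
- manip.get_obs(): the state, without advancing time (a new reading comes with each control period).
- manip.camera(name): name is "scene" or "top"; returns the picture (420x560x3 uint8, blue, green, red); there is no depth.
- manip.camera_info(name): a dict with "camera_matrix" (3x3 intrinsics, pixels), "k1" (the pictures are not rectified: a ray, as slopes to the right and down, at radius r is drawn at 1 + k1 r^2 times it, then the intrinsics apply), "R" (3x3) and "t" (3): a world point X has camera coordinates R X + t. Camera axes: x right, y down, z forward; pixel columns grow to the right and rows downward; lengths in m; the calibration is good to about 2 mm. A picture is of the moment at which its call begins. camera_info takes no time and is no camera call.
- manip.hand_in(): hands the job in, once; it reports no verdict.
The state is a dict: "clock": time; "joint_pos": joint angles; "joint_velocities": joint speeds; "tau": joint torques, N m; "position": TCP position; "ee_rot": TCP orientation; "ft_force": force on the tool from outside, world axes, zero at the start; "torque": the same for the moment, N m; "grip_width": opening from 0.0 (shut) to 1.0 (fully open).
Only numpy, scipy, OpenCV 4.12 (cv2) and the standard library are available. Lean on these libraries where they do the work, as an engineer would, in place of code of your own. Each camera call takes 0.05 s, during which the arm holds its last target.

## Working session

There is one attempt and no reset: what is moved stays moved. The work goes in short steps, Python scripts to look and compute and a tool call to move; the robot and the scene stay as the last step left them, time stands still between calls to the robot, and variables do not carry over. Pictures are saved under pics/ and viewed, and the job is handed in when it is done.

Besides the shell and the picture viewer there is one more tool, called after "Request:" in YAML: its name, and indented under it one key for each argument. step_arm: Moves the arm, as the interface text tells. Its arguments: {"type":"object","properties":{"motion":{"type":"array"},"jaw":{"type":"number"},"force":{"type":"number"}},"required":["motion"]}

```bash
mkdir -p pics; ls
python3 - <<'E'
from workcell import manip
import cv2
for n in("scene","top"):
    cv2.imwrite(f"pics/{n}0.png",manip.camera(n)); i=manip.camera_info(n); print(n,i)
print(manip.get_obs())
E
```

```text
pics
scene {'camera_matrix': array([[472.45296128,   0.        , 280.46214599],
       [  0.        , 472.45296128, 205.51373407],
       [  0.        ,   0.        ,   1.        ]]), 'k1': -0.051985669858468225, 'R': array([[ 0.82346063,  0.56737223,  0.00116325],
       [ 0.45187032, -0.65458332, -0.60608077],
       [-0.34311195,  0.49960929, -0.79540226]]), 't': array([-0.42210583, -0.19350018,  1.51677773])}
top {'camera_matrix': array([[540.2070607,   0.       , 271.1920934],
       [  0.       , 540.2070607, 208.5535576],
       [  0.       ,   0.       ,   1.       ]]), 'k1': -0.04350597875276455, 'R': array([[ 0.02924268, -0.99953499,  0.00864114],
       [-0.99558559, -0.02989629, -0.08896931],
       [ 0.08918628, -0.00600129, -0.99599688]]), 't': array([-0.02361709,  0.47889089,  1.60310018])}
{'clock': 0.1, 'joint_pos': array([ 1.21041116,  0.33276304, -0.06469838,  1.46086236,  0.02160866,
        1.34991613, -0.08851367]), 'joint_velocities': array([ 0.00123082, -0.00026234, -0.0009768 , -0.00205806,  0.00025298,
       -0.00162176, -0.00188028]), 'tau': array([ 3.14516030e-03, -6.26745629e+01,  5.02317958e-02, -3.92429924e+01,
        1.63485634e-02,  7.02651712e-03,  4.19568516e-05]), 'position': array([ 0.20700318, -0.58936109,  0.23062159]), 'ee_rot': array([ 9.85770819e-01,  1.68093724e-01, -1.38491224e-04, -6.11081309e-04]), 'ft_force': array([ 0.70977777, -0.22748666,  0.18722986]), 'torque': array([-0.00356168,  0.00709758,  0.02083344]), 'grip_width': 1.000593768287378}
```

View pics/scene0.png

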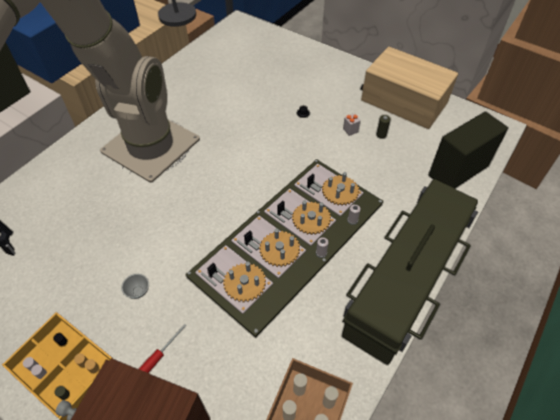

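View pics/top0.png

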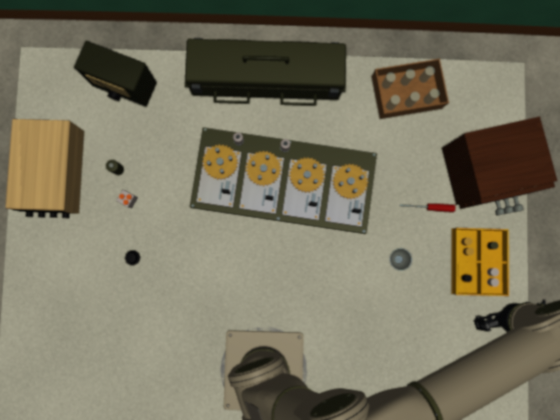

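The top picture shows the chassis at about (195–375, 130–230), with wheels near (220,161), (263,168), (307,175) and (350,181). I'll zoom in for accuracy.

Run:
```python
import cv2
a=cv2.imread("pics/top0.png")[120:240,180:390]
cv2.imwrite("pics/topz.png",cv2.resize(a,None,fx=3.8,fy=3.8,interpolation=cv2.INTER_CUBIC))
a=cv2.imread("pics/scene0.png")[150:340,180:390]
cv2.imwrite("pics/scz.png",cv2.resize(a,None,fx=3,fy=3,interpolation=cv2.INTER_CUBIC))
```

```text
(no output)
```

View pics/topz.png

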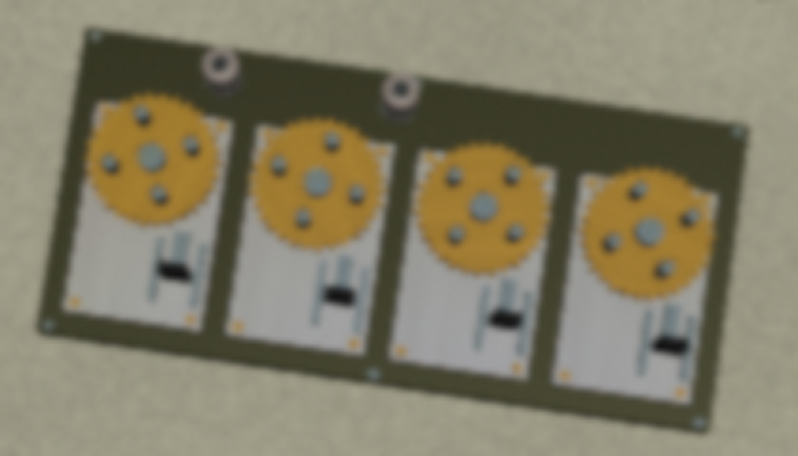

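View pics/scz.png

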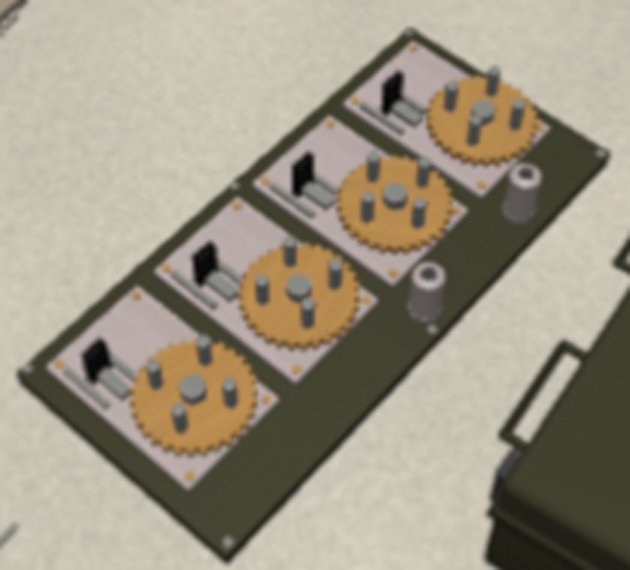

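```bash
cat > h.py <<'E'
import numpy as np,cv2
from workcell import manip
from scipy.optimize import least_squares
def D(i): return np.array([i["k1"],0,0,0,0.])
def proj(n,P):
    i=manip.camera_info(n)
    # radial model: 1+k1 r^2
    return cv2.projectPoints(np.asarray(P,float).reshape(-1,1,3),cv2.Rodrigues(i["R"])[0],i["t"],i["camera_matrix"],D(i))[0].reshape(-1,2)
def back(n,uv,z):
    i=manip.camera_info(n)
    r=cv2.undistortPoints(np.asarray(uv,float).reshape(-1,1,2),i["camera_matrix"],D(i)).reshape(-1,2)
    d=np.c_[r,np.ones(len(r))]@i["R"]; c=-i["R"].T@i["t"]
    return c+d*((z-c[2])/d[:,2])[:,None]
E
python3 - <<'E'
from h import *
f=lambda p,s,o:(np.array(p,float)+.5)/s-.5+np.array(o)
top=f([[152,157],[318,183],[483,207],[649,231]],3.8,(180,120))
sc=f([[484,108],[396,192],[299,286],[193,386]],3,(180,150))
A=back("top",top,.07);B=back("scene",sc,.07);print(A.round(4),B.round(4))
def mod(p):
    c,s=np.cos(p[2]),np.sin(p[2]); y=np.array([.195,.065,-.065,-.195])
    return np.c_[p[0]-s*y,p[1]+c*y,0*y+.07]
r=least_squares(lambda p:np.r_[(proj("top",mod(p))-top).ravel(),(proj("scene",mod(p))-sc).ravel()],[.6,.1,0])
print(r.x,np.degrees(r.x[2]),r.fun.round(2)); print(mod(r.x).round(4))
# pegs
pt=[[[143,115],[192,145],[160,195],[110,163]],[[332,141],[357,193],[303,217],[279,165]],[[513,175],[515,232],[456,234],[454,177]],[[690,215],[665,268],[611,242],[638,190]]]
ctr=mod(r.x)[:,:2]
for k in range(4):
    P=back("top",f(pt[k],3.8,(180,120)),.09)[:,:2]-P0 if 0 else back("top",f(pt[k],3.8,(180,120)),.09)[:,:2]-ctr[k]
    print(k+1,np.hypot(*P.T).round(4),(np.degrees(np.arctan2(P[:,1],P[:,0])-r.x[2])%360).round(1))
# chassis corners & locks
tl=f([[175,265],[339,291],[504,315],[669,340]],3.8,(180,120))
L=back("top",tl,.073)[:,:2]-ctr; c,s=np.cos(r.x[2]),np.sin(r.x[2]); print((L@np.array([[c,-s],[s,c]])).round(4))
cn=back("top",f([[95,36],[740,130],[700,424],[47,326]],3.8,(180,120)),.02)[:,:2]-r.x[:2]; print((cn@np.array([[c,-s],[s,c]])).round(4))
E
```

```text
[[ 0.6109  0.1465  0.07  ]
 [ 0.5945  0.0175  0.07  ]
 [ 0.5797 -0.1105  0.07  ]
 [ 0.565  -0.2393  0.07  ]] [[ 0.6157  0.1497  0.07  ]
 [ 0.6     0.0204  0.07  ]
 [ 0.5851 -0.1104  0.07  ]
 [ 0.5689 -0.2382  0.07  ]]
[ 0.59023406 -0.04539543 -0.11853189] -6.7913768957221965 [-0.56 -0.81 -0.52 -1.17 -0.16 -0.97 -0.09 -0.75 -1.   -0.05 -0.9  -0.05
 -0.71 -0.62 -0.79 -0.1 ]
[[ 0.6133  0.1482  0.07  ]
 [ 0.5979  0.0191  0.07  ]
 [ 0.5825 -0.1099  0.07  ]
 [ 0.5672 -0.239   0.07  ]]
1 [0.0268 0.0341 0.0366 0.0305] [ 16.5 284.1 204.  118.9]
2 [0.0285 0.0346 0.0344 0.029 ] [342.9 253.7 172.   84.4]
3 [0.029  0.0343 0.0345 0.0287] [318.9 231.2 149.4  61.8]
4 [0.0296 0.0347 0.0348 0.0287] [292.8 203.4 121.4  30.8]
[[-0.083  -0.0329]
 [-0.0842 -0.0305]
 [-0.0838 -0.0285]
 [-0.0841 -0.0267]]
[[ 0.0965  0.2594]
 [ 0.098  -0.2638]
 [-0.1406 -0.263 ]
 [-0.1401  0.2598]]
```

```bash
cat >> h.py <<'E'
from scipy.spatial.transform import Rotation as Ro
YAW=-0.1185; C0=np.array([.5900,-.0455])
def world(b,x,y,z):
    c,s=np.cos(YAW),np.sin(YAW); Y=y/1e3+.195-.13*(b-1); X=x/1e3
    return np.array([C0[0]+c*X-s*Y,C0[1]+s*X+c*Y,z/1e3])
RT=Ro.from_euler('z',YAW)*Ro.from_euler('x',np.pi)
def st(b):
    o=manip.get_obs(); p=o["position"]; d=p-np.r_[world(b,0,0,0)]; d=Ro.from_euler('z',-YAW).apply(d)*1e3
    R=Ro.from_quat(o["ee_rot"])
    print("t",round(o["clock"],2),"bay xyz",d.round(1),"F chassis",Ro.from_euler('z',-YAW).apply(o["ft_force"]).round(2),"rot err tool deg",np.degrees((R.inv()*RT).as_rotvec()).round(1),"grip",round(o["grip_width"],2))
def go(b,x,y,z):
    st(b);o=manip.get_obs(); R=Ro.from_quat(o["ee_rot"])
    print("tool shift now",(R.inv().apply(world(b,x,y,z)-o["position"])*1e3).round(1),"chassis-aligned",(RT.inv().apply(world(b,x,y,z)-o["position"])*1e3).round(1))
E
python3 -c "
from h import *
go(4,-33,-46,200)"
```

```text
t 0.1 bay xyz [-316.  -390.3  230.6] F chassis [ 0.73 -0.14  0.19] rot err tool deg [-0.1  0.  26.1] grip 1.0
tool shift now [ 405.8 -184.4   30.8] chassis-aligned [ 283.  -344.3   30.6]
```

Request:
step_arm:
  motion:
    - [0,0,0,0,0,8.7]
    - [0,0,0,0,0,8.7]
    - [0,0,0,0,0,8.7]
  jaw: 0
  force: 20

```text
clock: 0.48
position: [0.2066, -0.5887, 0.229]
ee_rot: [0.998, -0.065, -0.001, -0.002]
ft_force: [0.3, 0.3, 0.0]
grip_width: 0.376
```

```bash
python3 -c "
from h import *
go(4,-33,-46,200)"
```

```text
t 0.47 bay xyz [-316.5 -389.7  229. ] F chassis [0.31 0.31 0.05] rot err tool deg [-0.2  0.1 -0.7] grip 0.38
tool shift now [ 279.3 -347.    29.8] chassis-aligned [ 283.5 -343.7   29. ]
```

Request:
step_arm:
  motion:
    - [30,-36,0,0,0,0]
    - [35,-43,5,0,0,0]
    - [35,-43,5,0,0,0]
    - [35,-43,5,0,0,0]
    - [35,-43,5,0,0,0]
    - [35,-43,5,0,0,0]
    - [35,-43,4,0,0,0]
    - [20,-25,0,0,0,0]
    - [10,-10,0,0,0,0]
    - [0,0,0,0,0,0]

```text
clock: 1.72
position: [0.5244, -0.2895, 0.1952]
ee_rot: [0.998, -0.068, -0.004, -0.003]
ft_force: [0.3, -0.3, -0.5]
grip_width: 0.002
```

```bash
python3 -c "
from h import *
go(4,-33,-46,120)
for n in('scene','top'): cv2.imwrite(f'pics/{n}1.png',cv2.resize(manip.camera(n)[120:340,150:430],None,fx=2.7,fy=2.7,interpolation=3))"
```

```text
t 1.73 bay xyz [-36.3 -55.  195.2] F chassis [ 0.34 -0.27 -0.47] rot err tool deg [-0.4  0.5 -1. ] grip 0.0
tool shift now [ 3.7 -8.6 75.2] chassis-aligned [ 3.3 -9.  75.2]
```

View pics/scene1.png

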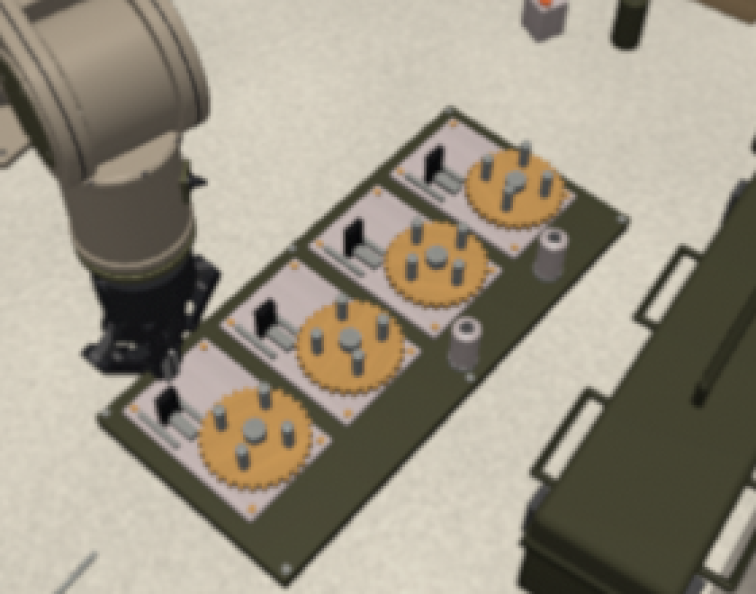

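Request:
step_arm:
  motion:
    - [3,-8,30,-0.4,0.5,-1]
    - [1,0,40,0,0,0]
    - [0,0,30,0,0,0]
    - [0,0,15,0,0,0]
    - [0,0,2,0,0,0]

```text
clock: 2.45
position: [0.5237, -0.293, 0.0772]
ee_rot: [0.998, -0.067, 0.001, 0.003]
ft_force: [0.0, -0.2, 0.1]
grip_width: -0.005
```

```bash
python3 -c "
from h import *
go(4,-33,-46,78)
print(proj('scene',manip.get_obs()['position']),proj('top',manip.get_obs()['position']))
for n in('scene','top'): cv2.imwrite(f'pics/{n}2.png',cv2.resize(manip.camera(n)[180:310,180:330],None,fx=4,fy=4,interpolation=3))"
```

```text
t 2.45 bay xyz [-36.6 -58.6  77.2] F chassis [ 0.07 -0.2   0.14] rot err tool deg [ 0.4 -0.1 -0.9] grip -0.0
tool shift now [  3.4 -12.7  -0.9] chassis-aligned [  3.6 -12.6  -0.8]
[[214.92015988 284.023432  ]] [[368.90302234 194.65726343]]
```

View pics/scene2.png

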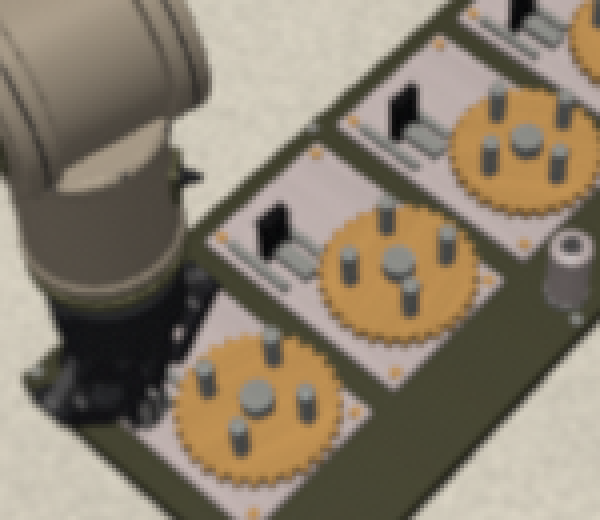

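Request:
step_arm:
  motion:
    - [3,-6,0,0,0,0]
    - [1,-8,0,0,0,0]
    - [0,-5,0,0,0,0]
    - [0,-5,0,0,0,0]
    - [0,-5,0,0,0,0]
    - [0,-7,0,0,0,0]

```text
clock: 3.3
position: [0.5345, -0.2592, 0.0817]
ee_rot: [0.998, -0.068, 0.004, 0.006]
ft_force: [-1.8, -5.9, 2.2]
grip_width: -0.005
```

```bash
python3 -c "
from h import *
st(4)"
```

```text
t 3.3 bay xyz [-29.8 -23.8  81.7] F chassis [-1.08 -6.06  2.16] rot err tool deg [ 0.7 -0.5 -1. ] grip -0.01
```

Request:
step_arm:
  motion:
    - [-1,-7,2,0,0,0]

```text
clock: 3.42
position: [0.5346, -0.2533, 0.0802]
ee_rot: [0.998, -0.068, 0.004, 0.007]
ft_force: [-1.1, -4.6, 3.6]
grip_width: -0.001
```

Request:
step_arm:
  motion:
    - [-1,-7,2,0,0,0]

```text
clock: 3.55
position: [0.5348, -0.2468, 0.0785]
ee_rot: [0.998, -0.069, 0.005, 0.008]
ft_force: [0.1, -4.9, 1.0]
grip_width: 0.003
```

Request:
step_arm:
  motion:
    - [-4,0,20,0,0,0]
    - [0,0,-40,-0.5,0.5,0]

```text
clock: 3.8
position: [0.5285, -0.2438, 0.095]
ee_rot: [0.998, -0.068, 0.006, 0.011]
ft_force: [0.1, -0.4, 1.2]
grip_width: 0.002
```

```bash
python3 -c "
from h import *
go(3,-33,55,130)
cv2.imwrite('pics/s3.png',cv2.resize(manip.camera('scene')[180:310,180:330],None,fx=4,fy=4,interpolation=3))"
```

```text
t 3.8 bay xyz [ -37.6 -139.2   95. ] F chassis [ 0.12 -0.35  1.15] rot err tool deg [ 1.2 -0.8 -1. ] grip 0.0
tool shift now [   1.6 -193.4  -39.2] chassis-aligned [   4.6 -194.2  -35. ]
```

View pics/s3.png

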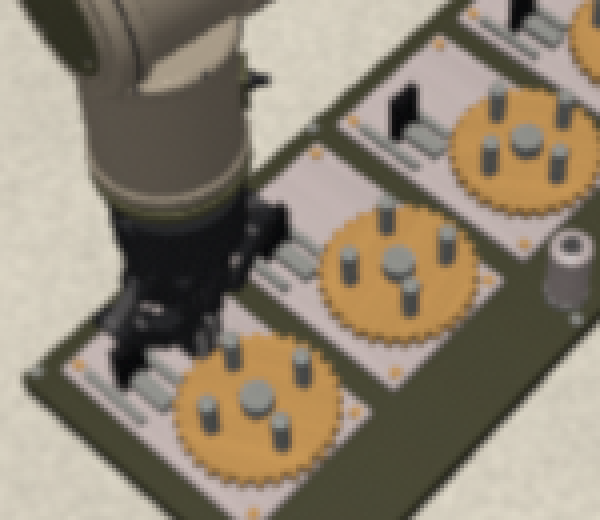

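Request:
step_arm:
  motion:
    - [-10,3,-25,0.6,-0.4,-0.5]
    - [-35,8,-5,0.6,-0.4,-0.5]
    - [-35,7,0,0,0,0]
    - [-8,3,0,0,0,0]
    - [0,0,0,0,0,0]

```text
clock: 4.47
position: [0.4427, -0.2481, 0.1331]
ee_rot: [0.998, -0.056, 0.006, 0.0]
ft_force: [0.1, 0.7, 1.1]
grip_width: 0.001
```

```bash
python3 -c "
from h import *
go(4,-122,-30,48)"
```

```text
t 4.47 bay xyz [-122.3  -23.6  133.1] F chassis [0.05 0.74 1.13] rot err tool deg [-0.  -0.7  0.4] grip 0.0
tool shift now [-0.8  6.4 85.1] chassis-aligned [ 0.3  6.4 85.1]
```

Request:
step_arm:
  motion:
    - [0,5,30,0,-0.7,0.4]
    - [0,1,35,0,0,0]
    - [0,0,18,0,0,0]
    - [0,0,3,0,0,0]
    - [0,0,0,0,0,0]

```text
clock: 5.1
position: [0.4489, -0.2509, 0.045]
ee_rot: [0.998, -0.057, 0.002, -0.001]
ft_force: [0.0, -0.2, -0.0]
grip_width: 0.003
```

```bash
python3 -c "
from h import *
go(4,-122,-30,48)
for n in('scene','top'): cv2.imwrite(f'pics/{n}4.png',cv2.resize(manip.camera(n)[180:310,180:330],None,fx=4,fy=4,interpolation=3))"
```

```text
t 5.1 bay xyz [-115.8  -25.6   45. ] F chassis [ 0.04 -0.22 -0.05] rot err tool deg [-0.2 -0.2  0.3] grip 0.0
tool shift now [-6.2  4.3 -3. ] chassis-aligned [-6.2  4.4 -3. ]
```

View pics/scene4.png

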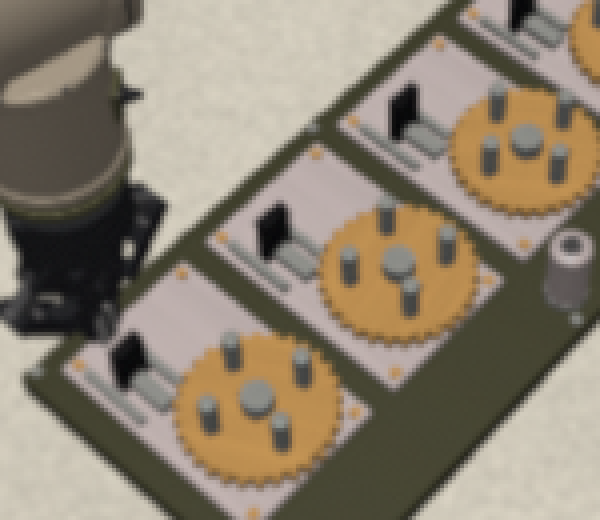

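Request:
step_arm:
  motion:
    - [6,4,0,0,0,0]
    - [6,0,0,0,0,0]
    - [5,0,0,0,0,0]
    - [4,0,0,0,0,0]

```text
clock: 5.7
position: [0.4707, -0.2585, 0.0471]
ee_rot: [0.998, -0.057, 0.003, -0.001]
ft_force: [-3.3, 0.4, 1.7]
grip_width: 0.001
```

Request:
step_arm:
  motion:
    - [3,0,0,0,0,0]
    - [3,0,0,0,0,0]

```text
clock: 5.95
position: [0.4767, -0.2592, 0.0471]
ee_rot: [0.998, -0.057, 0.002, -0.001]
ft_force: [-2.8, 0.8, 2.3]
grip_width: -0.002
```

```bash
python3 -c "
from h import *
st(4)"
```

```text
t 5.95 bay xyz [-87.2 -30.6  47.1] F chassis [-2.86  0.42  2.33] rot err tool deg [-0.1 -0.3  0.2] grip -0.0
```

Pushing with about 3 N, about 6 mm left. I'll take small steps until the stop.

Request:
step_arm:
  motion:
    - [3,0,0,0,0,0]
    - [2,0,0,0,0,0]

```text
clock: 6.2
position: [0.4819, -0.2599, 0.0471]
ee_rot: [0.998, -0.057, 0.002, -0.001]
ft_force: [-3.7, 0.6, 2.6]
grip_width: -0.001
```

Request:
step_arm:
  motion:
    - [1.5,0,0,0,0,0]

```text
clock: 6.32
position: [0.483, -0.26, 0.0471]
ee_rot: [0.998, -0.057, 0.002, -0.001]
ft_force: [-9.7, 2.2, 7.7]
grip_width: -0.002
```

Request:
step_arm:
  motion:
    - [1,0,0,0,0,0]

```text
clock: 6.45
position: [0.4829, -0.2601, 0.0469]
ee_rot: [0.998, -0.057, 0.0, -0.001]
ft_force: [-9.2, 1.1, 6.4]
grip_width: 0.001
```

Request:
step_arm:
  motion:
    - [-12,0,0,0,0,0]
    - [-4,0,-40,0,0,0]
    - [0,0,-40,0,0,0]
    - [0,-10,-10,0,0,0]
    - [10,-45,0,0,0,0]
    - [20,-50,0,0,0,0]
    - [20,-50,0,0,0,0]
    - [10,-30,0,0,0,0]
    - [0,-10,0,0,0,0]
    - [0,0,0,0,0,0]

```text
clock: 7.7
position: [0.5481, -0.0648, 0.1364]
ee_rot: [0.998, -0.058, 0.002, -0.001]
ft_force: [1.1, -0.7, 0.6]
grip_width: 0.0
```

```bash
python3 -c "
from h import *
go(3,-33,55,80)
cv2.imwrite('pics/s5.png',cv2.resize(manip.camera('scene')[180:310,180:330],None,fx=4,fy=4,interpolation=3))"
```

```text
t 7.7 bay xyz [-39.4  40.9 136.4] F chassis [ 1.18 -0.53  0.61] rot err tool deg [-0.2 -0.2  0.2] grip 0.0
tool shift now [  6.2 -13.9  56.4] chassis-aligned [  6.4 -14.1  56.4]
```

View pics/s5.png

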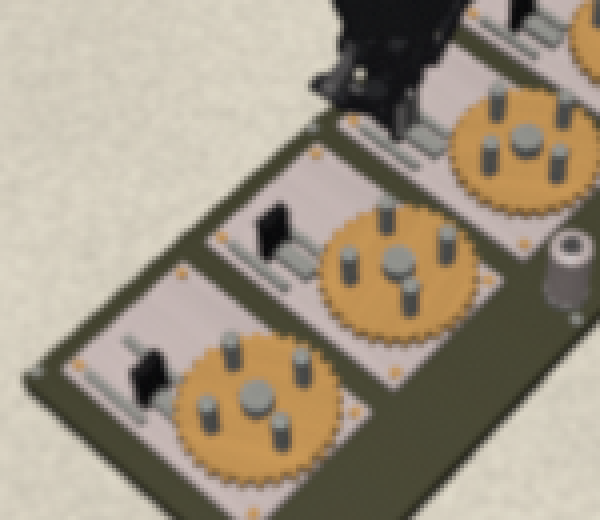

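Request:
step_arm:
  motion:
    - [4,-10,5,0,0,0]
    - [2,-4,20,0,0,0]
    - [0,0,20,0,0,0]
    - [0,0,8,0,0,0]
    - [0,0,2,0,0,0]

```text
clock: 8.38
position: [0.5559, -0.0558, 0.0794]
ee_rot: [0.998, -0.062, 0.002, -0.0]
ft_force: [0.1, 0.1, -0.3]
grip_width: -0.004
```

```bash
python3 -c "
from h import *
go(3,-33,50,79)"
```

```text
t 8.38 bay xyz [-32.7  50.7  79.4] F chassis [ 0.12  0.16 -0.26] rot err tool deg [-0.1 -0.3 -0.3] grip -0.0
tool shift now [-0.3  0.7  0.4] chassis-aligned [-0.3  0.7  0.4]
```

Request:
step_arm:
  motion:
    - [0,5,0,0,0,0]
    - [0,5,0,0,0,0]
    - [0,5,0,0,0,0]
    - [0,6,0,0,0,0]
    - [0,7,0,0,0,0]

```text
clock: 9.0
position: [0.5533, -0.0808, 0.0817]
ee_rot: [0.998, -0.061, 0.003, -0.003]
ft_force: [-1.2, 7.0, 2.9]
grip_width: 0.002
```

Request:
step_arm:
  motion:
    - [0,7.5,0,0,0,0]

```text
clock: 9.12
position: [0.5526, -0.0866, 0.0821]
ee_rot: [0.998, -0.06, 0.004, -0.004]
ft_force: [-0.9, 5.4, 2.1]
grip_width: -0.002
```

Request:
step_arm:
  motion:
    - [0,7,0.5,0,0,0]

```text
clock: 9.25
position: [0.552, -0.0923, 0.082]
ee_rot: [0.998, -0.059, 0.004, -0.005]
ft_force: [-0.5, 5.9, 3.1]
grip_width: 0.0
```

Request:
step_arm:
  motion:
    - [0,7,0.5,0,0,0]

```text
clock: 9.38
position: [0.5516, -0.0979, 0.0821]
ee_rot: [0.998, -0.058, 0.004, -0.006]
ft_force: [-0.4, 5.4, 2.0]
grip_width: 0.001
```

```bash
python3 -c "
from h import *
st(3)"
```

```text
t 9.38 bay xyz [-32.    8.4  82.1] F chassis [-1.    5.28  2.01] rot err tool deg [-0.7 -0.4  0.1] grip 0.0
```

Request:
step_arm:
  motion:
    - [0,-3,-10,0,0,0]
    - [-5,0,-35,-0.7,-0.4,0]
    - [-30,12,-5,0,0,0]
    - [-35,15,0,0,0,0]
    - [-12,10,0,0,0,0]
    - [0,0,0,0,0,0]

```text
clock: 10.12
position: [0.4654, -0.1238, 0.1379]
ee_rot: [0.998, -0.059, 0.003, 0.002]
ft_force: [0.1, -0.5, 0.1]
grip_width: 0.001
```

```bash
python3 -c "
from h import *
go(3,-117,-30,46)
cv2.imwrite('pics/s6.png',cv2.resize(manip.camera('scene')[180:310,180:330],None,fx=4,fy=4,interpolation=3))"
```

```text
t 10.12 bay xyz [-114.5  -27.5  137.9] F chassis [ 0.16 -0.51  0.09] rot err tool deg [ 0.2 -0.3  0. ] grip 0.0
tool shift now [-3.1  2.3 91.9] chassis-aligned [-2.5  2.5 91.9]
```

View pics/s6.png

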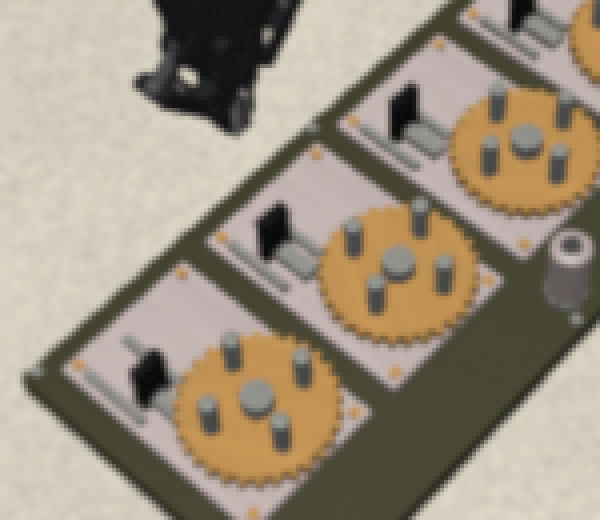

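Request:
step_arm:
  motion:
    - [-5,2,30,0,0,0]
    - [-2,0,35,0,0,0]
    - [0,0,20,0,0,0]
    - [0,0,4,0,0,0]
    - [0,0,0,0,0,0]

```text
clock: 10.8
position: [0.4654, -0.1218, 0.0478]
ee_rot: [0.998, -0.056, 0.005, 0.001]
ft_force: [-0.3, 0.2, -0.8]
grip_width: 0.001
```

```bash
python3 -c "
from h import *
go(3,-81,-30,46)
cv2.imwrite('pics/s7.png',cv2.resize(manip.camera('scene')[180:310,180:330],None,fx=4,fy=4,interpolation=3))"
```

```text
t 10.8 bay xyz [-114.7  -25.5   47.8] F chassis [-0.35  0.2  -0.79] rot err tool deg [ 0.  -0.6  0.3] grip 0.0
tool shift now [33.6  4.7  2.1] chassis-aligned [33.7  4.5  1.8]
```

View pics/s7.png

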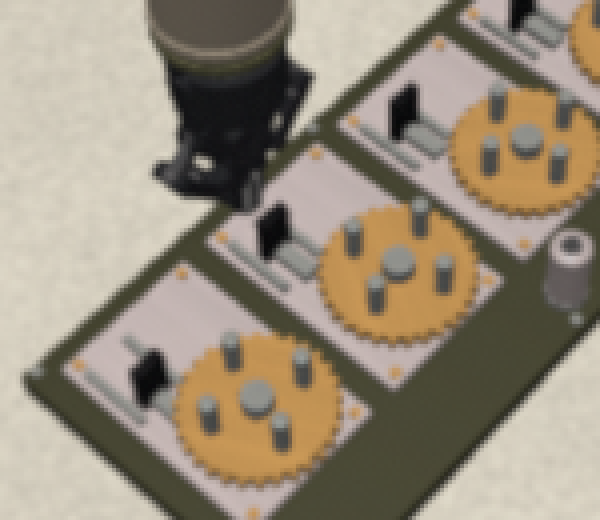

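Wheel 3 is the same in both pictures, at 10.1 s and 10.8 s, so it stopped dead and binds. Next I push its lock.

Request:
step_arm:
  motion:
    - [6,4,0,0,0,0]
    - [6,0,0,0,0,0]
    - [5,0,0,0,0,0]
    - [4,0,0,0,0,0]

```text
clock: 11.35
position: [0.4877, -0.1289, 0.0499]
ee_rot: [0.998, -0.057, 0.006, 0.001]
ft_force: [-3.7, 0.2, 0.9]
grip_width: -0.003
```

Request:
step_arm:
  motion:
    - [3,0,0,0,0,0]
    - [3,0,0,0,0,0]

```text
clock: 11.6
position: [0.4937, -0.1296, 0.0499]
ee_rot: [0.998, -0.057, 0.005, 0.001]
ft_force: [-3.4, 1.5, 2.5]
grip_width: 0.003
```

```bash
python3 -c "
from h import *
st(3)"
```

```text
t 11.6 bay xyz [-85.7 -29.9  49.9] F chassis [-3.59  1.12  2.47] rot err tool deg [ 0.1 -0.6  0.3] grip 0.0
```

Request:
step_arm:
  motion:
    - [2.5,0,0,0,0,0]

```text
clock: 11.72
position: [0.4963, -0.1299, 0.0499]
ee_rot: [0.998, -0.057, 0.005, 0.001]
ft_force: [-2.9, -0.4, 1.6]
grip_width: -0.001
```

Request:
step_arm:
  motion:
    - [1.5,0,0,0,0,0]

```text
clock: 11.85
position: [0.4978, -0.1301, 0.0499]
ee_rot: [0.998, -0.057, 0.005, 0.001]
ft_force: [-3.6, -0.1, 2.2]
grip_width: -0.002
```

Request:
step_arm:
  motion:
    - [1.5,0,0,0,0,0]

```text
clock: 11.98
position: [0.4987, -0.1302, 0.0498]
ee_rot: [0.998, -0.057, 0.004, 0.001]
ft_force: [-10.4, 1.9, 8.5]
grip_width: 0.0
```

Request:
step_arm:
  motion:
    - [1,0,0,0,0,0]

```text
clock: 12.1
position: [0.4986, -0.1303, 0.0497]
ee_rot: [0.998, -0.057, 0.003, 0.001]
ft_force: [-9.5, 1.7, 7.6]
grip_width: -0.0
```

Request:
step_arm:
  motion:
    - [-12,0,0,0,0,0]
    - [-4,0,-40,0,0,0]
    - [0,0,-40,0,0,0]
    - [0,-10,-10,0,0,0]
    - [10,-45,0,0,0,0]
    - [20,-50,0,0,0,0]
    - [20,-50,0,0,0,0]
    - [12,-40,0,0,0,0]
    - [0,-15,0,0,0,0]
    - [0,0,0,0,0,0]

```text
clock: 13.35
position: [0.5677, 0.0803, 0.1396]
ee_rot: [0.998, -0.058, 0.005, 0.001]
ft_force: [0.5, -0.3, -0.2]
grip_width: 0.001
```

```bash
python3 -c "
from h import *
go(2,-33,50,79)
cv2.imwrite('pics/s8.png',cv2.resize(manip.camera('scene')[160:310,180:380],None,fx=4,fy=4,interpolation=3))"
```

```text
t 13.35 bay xyz [-37.   57.3 139.6] F chassis [ 0.52 -0.27 -0.2 ] rot err tool deg [ 0.  -0.6  0.2] grip 0.0
tool shift now [ 3.4  7.3 60.6] chassis-aligned [ 4.   7.3 60.6]
```

View pics/s8.png

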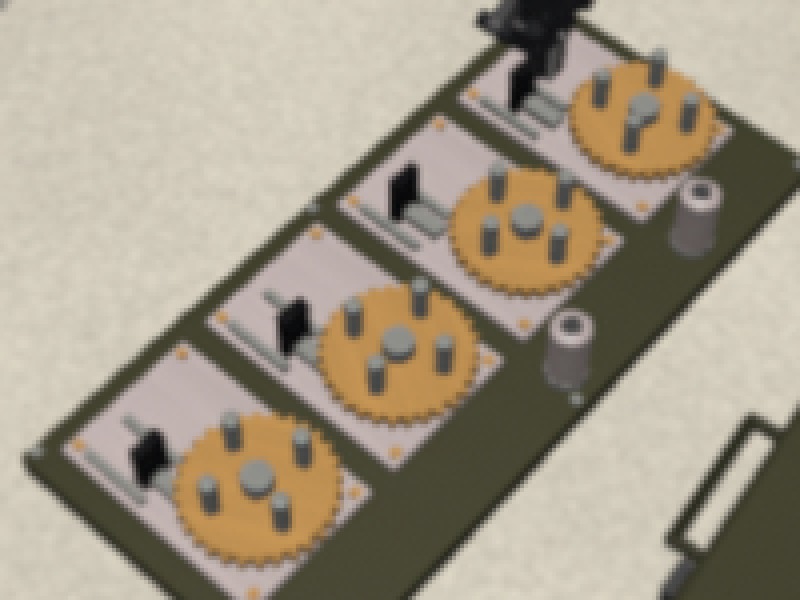

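Request:
step_arm:
  motion:
    - [4,5,10,0,0,0]
    - [1,1,30,0,-0.4,0]
    - [0,0,16,0,0,0]
    - [0,0,4,0,0,0]
    - [0,0,0,0,0,0]

```text
clock: 14.02
position: [0.5727, 0.0645, 0.0771]
ee_rot: [0.998, -0.062, 0.002, 0.002]
ft_force: [0.7, 1.1, 1.1]
grip_width: 0.002
```

```bash
python3 -c "
from h import *
go(2,-33,50,79)"
```

```text
t 14.03 bay xyz [-30.2  42.1  77.1] F chassis [0.6  1.15 1.06] rot err tool deg [ 0.3 -0.3 -0.4] grip 0.0
tool shift now [-2.8 -7.8 -2. ] chassis-aligned [-2.8 -7.9 -1.9]
```

Request:
step_arm:
  motion:
    - [-2,5,0,0,0,0]
    - [0,5,0,0,0,0]
    - [0,5,0,0,0,0]
    - [0,5,0,0,0,0]
    - [0,7,0,0,0,0]

```text
clock: 14.65
position: [0.5682, 0.0366, 0.0795]
ee_rot: [0.998, -0.062, 0.004, 0.002]
ft_force: [0.1, -0.6, -0.2]
grip_width: 0.002
```

Request:
step_arm:
  motion:
    - [0,8,0,0,0,0]

```text
clock: 14.78
position: [0.5671, 0.028, 0.0795]
ee_rot: [0.998, -0.062, 0.004, 0.002]
ft_force: [-0.4, 0.1, -0.4]
grip_width: 0.006
```

```bash
python3 -c "
from h import *
st(2)"
```

```text
t 14.78 bay xyz [-31.4   5.3  79.5] F chassis [-0.42  0.08 -0.43] rot err tool deg [ 0.2 -0.5 -0.3] grip 0.01
```

Request:
step_arm:
  motion:
    - [-2,8,0,0,0,0]
    - [-12,6,-30,0,0,0]
    - [-5,0,-40,0,0,0]

```text
clock: 15.15
position: [0.5431, 0.0141, 0.1477]
ee_rot: [0.998, -0.063, 0.001, 0.002]
ft_force: [0.7, 0.1, 0.1]
grip_width: 0.002
```

```bash
python3 -c "
from h import *
st(2)
a=manip.camera('scene'); o=manip.get_obs()['clock']; b=manip.camera('scene');b=manip.camera('scene');b=manip.camera('scene');b=manip.camera('scene');b=manip.camera('scene')
print(o,manip.get_obs()['clock'])
f=lambda a:cv2.resize(a[170:250,250:380],None,fx=6,fy=3.7*6/3.7*.6,interpolation=3)
cv2.imwrite('pics/s9.png',np.vstack([f(a),f(b)]))"
```

```text
t 15.15 bay xyz [-53.6 -11.4 147.7] F chassis [0.71 0.2  0.12] rot err tool deg [ 0.3 -0.1 -0.4] grip 0.0
15.2 15.45
```

View pics/s9.png

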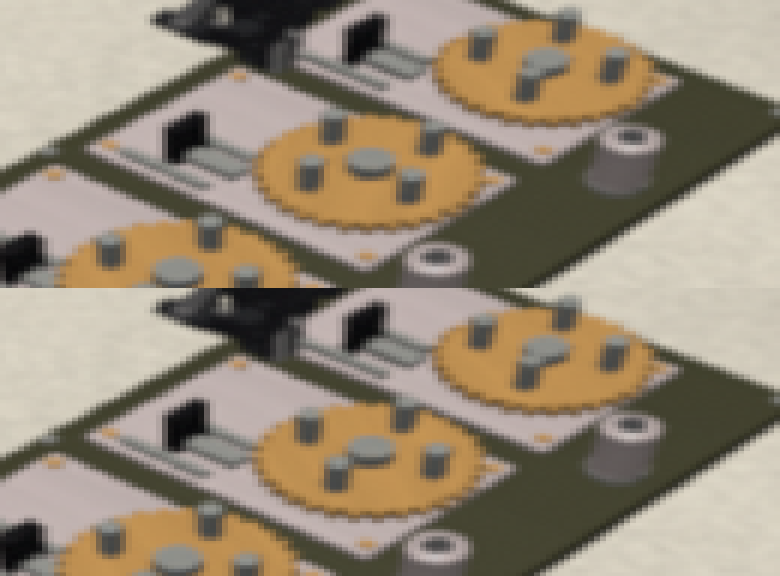

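Wheel 2 turned about 30° in 0.25 s, so it coasts freely. Bay 1 is next.

Request:
step_arm:
  motion:
    - [0,-20,0,0,0,0]
    - [8,-40,0,0,0,0]
    - [10,-25,0,0,0,0]
    - [0,0,0,0,0,0]

```text
clock: 15.95
position: [0.571, 0.0977, 0.141]
ee_rot: [0.998, -0.063, -0.003, 0.003]
ft_force: [0.1, -0.2, 0.3]
grip_width: -0.002
```

```bash
python3 -c "
from h import *
go(1,-33,-50,79)"
```

```text
t 15.95 bay xyz [-35.8 -55.  141. ] F chassis [ 0.12 -0.21  0.35] rot err tool deg [ 0.3  0.3 -0.5] grip -0.0
tool shift now [ 3.1 -5.4 62. ] chassis-aligned [ 2.8 -5.  62. ]
```

Request:
step_arm:
  motion:
    - [1,0,15,0.3,0.3,0]
    - [1,-1,30,0,0,0]
    - [0,0,14,0,0,0]
    - [0,0,3,0,0,0]
    - [0,0,0,0,0,0]

```text
clock: 16.58
position: [0.5712, 0.0937, 0.0735]
ee_rot: [0.998, -0.065, -0.001, 0.001]
ft_force: [0.2, -0.2, 0.5]
grip_width: 0.002
```

```bash
python3 -c "
from h import *
go(1,-33,-50,79)"
```

```text
t 16.57 bay xyz [-35.1 -59.   73.5] F chassis [ 0.24 -0.19  0.52] rot err tool deg [ 0.2  0.1 -0.7] grip 0.0
tool shift now [ 2.  -9.  -5.6] chassis-aligned [ 2.1 -9.  -5.5]
```

Request:
step_arm:
  motion:
    - [1,-8,-3,0,0,0]
    - [1,-8,-2,0,0,0]
    - [0,-5,0,0,0,0]
    - [0,-5,0,0,0,0]
    - [0,-5,0,0,0,0]
    - [0,-7,0,0,0,0]

```text
clock: 17.32
position: [0.5799, 0.1341, 0.0811]
ee_rot: [0.998, -0.065, 0.001, 0.001]
ft_force: [-0.4, 0.0, -0.1]
grip_width: -0.002
```

Request:
step_arm:
  motion:
    - [0,-8,0,0,0,0]

```text
clock: 17.45
position: [0.581, 0.1426, 0.081]
ee_rot: [0.998, -0.065, 0.0, 0.001]
ft_force: [0.2, -0.5, 1.1]
grip_width: -0.001
```

```bash
python3 -c "
from h import *
st(1)"
```

```text
t 17.45 bay xyz [-31.2  -9.3  81. ] F chassis [ 0.27 -0.49  1.1 ] rot err tool deg [ 0.1 -0.1 -0.7] grip -0.0
```

Request:
step_arm:
  motion:
    - [-2,-8,0,0,0,0]
    - [-12,-6,-30,0,0,0]
    - [-15,0,-50,0,0,0]
    - [-40,0,-30,0,0,0]
    - [-50,0,0,0,0,0]
    - [-30,0,0,0,0,0]
    - [0,0,0,0,0,0]

```text
clock: 18.32
position: [0.4301, 0.181, 0.1943]
ee_rot: [0.998, -0.064, 0.001, 0.001]
ft_force: [0.5, -0.4, -0.2]
grip_width: -0.001
```

```bash
python3 -c "
from h import *
st(1)
a=manip.camera('scene'); t=manip.camera('top'); o=manip.get_obs()['clock']; [manip.camera('scene') for _ in range(3)];b=manip.camera('scene')
print(o,manip.get_obs()['clock'])
f=lambda a:cv2.resize(a[140:240,250:380],None,fx=3,fy=3,interpolation=3)
cv2.imwrite('pics/s10.png',np.hstack([f(a),f(b)]))
cv2.imwrite('pics/t10.png',t)
cv2.imwrite('pics/s10full.png',b)"
```

```text
t 18.32 bay xyz [-185.6   11.   194.3] F chassis [ 0.54 -0.35 -0.15] rot err tool deg [ 0.1 -0.1 -0.5] grip -0.0
18.425 18.625
```

View pics/s10.png

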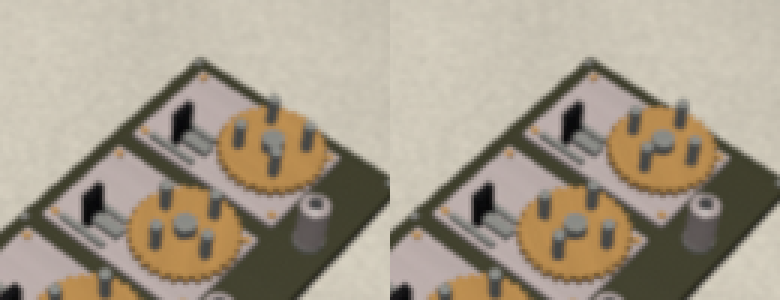

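View pics/s10full.png

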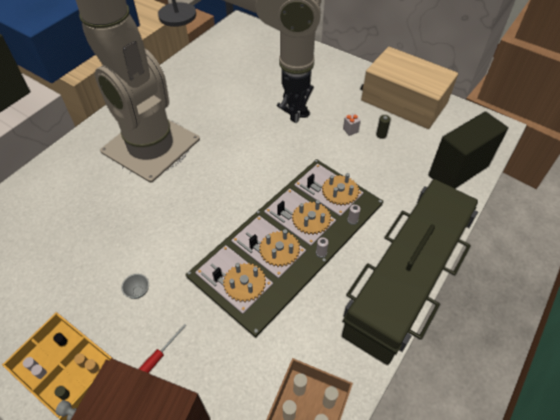

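View pics/t10.png

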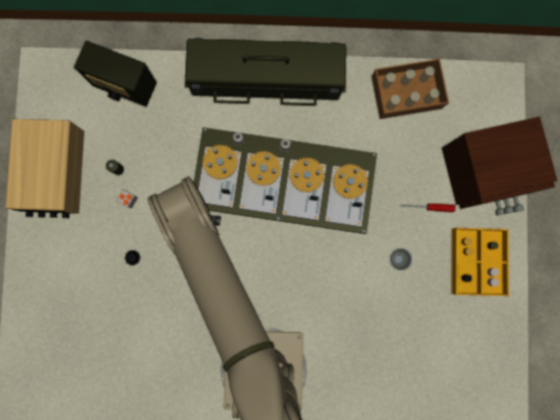

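```bash
python3 -c "
from h import *
manip.hand_in(); print(manip.get_obs()['clock'])"
```

```text
the job is handed in; nothing more can be done
the job is handed in; nothing more can be done
```

The job is handed in at about 18.6 s of the 72 s allowed. The wheels in bays 3 and 4 bind and their locks are fully home. The wheels in bays 1 and 2 run freely and were still spinning, with their locks open.

| Bay | Steady force at the peg | After release | Lock |
|---|---|---|---|
| 1 | about 0 N | coasting, clockwise from above | open, untouched |
| 2 | about 0 N | coasting at about 2 rad/s, anticlockwise from above | open, untouched |
| 3 | about 5.4 N | stopped dead | fully home |
| 4 | about 4.8 N | stopped dead | fully home |

- **Locks in bays 3 and 4:** each slid at about 3 to 4 N. Each then stopped moving as the push force along x rose to about 10 N (about 13 N in all, counting the vertical part). The fingertip ended about 81 mm before the wheel axis, which matches 20 mm of travel.
- **Spin check:** pictures about 0.2 s apart, taken just before hand-in with the gripper raised clear of everything, showed both free wheels turning.
- **Bystanders:** the final pictures showed the ones in view in their places. The spare knob was hidden by the gripper in one picture but was in its place in the other.
- **Slip:** leaving bay 4's peg, I commanded one short move downward instead of up. The fingertip was beside the peg and clear of the hub, and the reading after the next move was about 1 N. I did not read the force at the lowest point.
- **Measurement mismatch:** the camera measurements disagreed by up to about 5 mm, somewhat more than the 2 mm calibration. The moves allowed for it, and the contacts came where expected.

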